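# Spice jar home, then hold the self-closing drawer open

### The job

Get the condiment corner ready for the cook: set the red-capped spice jar back down in its own storage block, the one with the red label plate, without dropping it. Then pull the self-closing cutlery drawer out by its steel post until its black pointer stands at the yellow clip on the rail, and finish while still holding the drawer there, because it springs shut when let go and the cook is about to take the teaspoon out of it. Leave the pepper mill, salt shaker and honey jar where they are, and the teaspoon in the drawer.

Things in the scene. Friction and masses are not known exactly. Their poses are not given: they have to be found in the camera images.
- spice_jar: The red-capped glass spice jar, loose, standing upright on the worktop: 45 mm diameter, 106 mm tall, 0.08 to 0.15 kg. The red cap is the top 21 mm (45 mm diameter). Origin: centre of its underside, z up.
- red_well (a point): Centre of the floor of the round hole (50 mm wide, 33 mm deep) in the fixed wooden block with the red plate: the jar's place, 24 mm above the worktop. Axes: x from front to back of the block, y along the row of blocks, z up. See rack.
- rack: Fixed wooden board, 345 (y) x 110 (x) x 12 mm, origin at the centre of its underside. On it stand, in any order, three blocks 84 x 84 x 45 mm, 115 mm apart along y, each with a round hole in its top and a coloured label plate (red, dark brown, grey) on its front face (-x side, towards the robot) and along the front edge of its top.
- mill: Brown wooden pepper mill, 58 mm diameter, 170 mm tall, loose, standing in the block with the dark brown plate (its top is 194 mm above the worktop). Leave it. Origin: centre of its underside.
- shaker: Salt shaker of clear glass with a grey top, 44 mm diameter, 90 mm tall, loose on the worktop in front of the rack; the cook still needs it there although the block with the grey plate is empty. Leave it. Origin: centre of its underside.
- honey: Honey jar with a green lid, 64 x 68 x 84 mm, loose on the worktop at the right. Leave it. Origin: centre of its underside.
- station: The drawer unit, fixed: a low wooden box 200 mm deep (x), 190 wide (y), 72 high, with its drawer. Origin: centre of its underside, x from front to back; the drawer opens along -x. A white rail with a tick every 10 mm, 24 mm wide and 18 high, runs forward along its right (-y) side to 220 mm in front of the origin.
- drawer_grip (a point): On the axis of the drawer's pull, an upright steel post 14 mm wide (station's y), 22 deep (x), 38 tall, its middle 40 mm before the drawer front. The point is 50 mm above the worktop, 18 below the post's top, 20 above its foot; a 10 mm stem joins post and front 10 mm below the point. Pinch it from above across its width; 80 mm are free on both sides.
- pointer (a point): Tip of the thin black pointer on the drawer front's right end, over the rail, 30 mm above the worktop; moves with the drawer.
- mark (a point): Centre of the yellow clip (10 mm wide along the rail, black centre line) fixed on the rail; 24 mm above the worktop, with an upright tab of 45 mm on its outer side. The pointer passes over it. Its x axis is that of the station: pull the pointer until its x in this frame is 0.
- drawer (a joint): Slide of the drawer: 0 shut, value in m that it is pulled out, 0.100 at the stop. A spring always pulls it shut: about 2.4 N at 0, growing by 0.8 N per 10 mm (6 to 8.5 N at the mark, which is 45 to 75 mm out).
- drawer_floor (a point): Point on the drawer's inner floor, 30 mm behind the back of the drawer front, on its middle line; 16 mm above the worktop; moves with the drawer.
- spoon: Steel teaspoon, 130 x 27 x 11 mm, loose, lying across the drawer's floor; hidden until the drawer is out. Leave it in the drawer. Origin: centre of its underside.
Things that resemble listed ones, but are neither listed nor needed, are in the scene too. What is shaped like the spice_jar but purple or turquoise is not meant.

How it is judged:
By the outcome, as a careful person would: the job done as asked, in the order asked, and still so for the second after the job is handed in, while the arm keeps its last pose, push and grip.
It also fails if it takes over 53 s, if anything falls off the work surface, if the arm or the gripper's body presses on something with over 40 N, if the wrist force passes 120 N, or if a joint passes its speed limit or range.

### The arm

A 6-joint arm with a two-finger parallel gripper is mounted at the origin on a cart in front of the work surface, level with it; the furniture and walls round the work are solid. World frame = base frame: x ahead of the robot, y to its left, z up, the work surface at z = 0. Lengths are in m, angles in rad, forces in N, time in s.
With the tool pointing down it reaches from about 0.275 to 0.75 m from the base axis. Payload 10.2 kg.
Tool frame: the origin (TCP) lies on the centre line of the jaws, within the pads' length; the fingertips stand arm.tcp_to_tips ahead of it and the grasp point (between the pads) lies 8 mm behind it (arm.tcp_to_tips is the distance from the TCP to the fingertips, in m); z points along the fingers, y is the line along which they close (so a half turn about z gives the same grasp; the last joint's range is limited). The gripper opens to 85 mm and grips with 20 to 120 N. Pads are 22 mm wide; open, the fingers measure 114 mm over their backs; the gripper's body (76 mm by 85 mm) begins 54 mm behind the grasp point. The pads swing forward as they close: fully open they stand 13 mm farther back than shut.
Start: joints at [-1.347, 0.313, 1.498, -0, 1.331, -0.223], TCP at [0.227, -0.473, 0.242] pointing down, gripper open.
Joint ranges: [-2.94, 2.94], [-0.97, 2.17], [0.19, 2.56], [-1.23, 4.37], [0.02, 3.11], [-2.88, 2.88]. Speed limits (rad/s): [2.39, 2.39, 3.01, 3.14, 3.14, 3.14].

### API

Orientations are given as a 3x3 rotation matrix whose columns are the frame's x, y, z axes.
In Python, from rig import arm gives the robot as it stands. The module is installed in compiled form; this text tells all that it offers.
- The arm moves only by the shell command python3 -m jog 'ROWS' [FORCE]. ROWS is a JSON object whose one key "increments" holds a list of rows, each a list of 5 numbers: the closure, from -1 (fully open) to 1 (shut), then the shift along the tool's x, y, z in mm, then the turn about the tool's z in rad. A call has 1 to 12 rows; each row is the pose to reach, as a shift and turn from the pose commanded when the call began, along the tool's axes at that moment; what a row does not reach only later rows make up. A row lasts 1/8 s, in which the tool goes at most 62.5 mm and 10.7 degrees, less where a joint would pass 70% of its speed; a pose out of reach is approached as far as the arm can. A call with a gripper value outside its range is refused whole. The fingers move at their own pace and stop on an object; FORCE is the grip in N (left out, the last holds). Time passes only in rows, so rows that repeat a pose let the fingers close. It gives the time, the measured TCP pose, the force, the opening and the grip force at its end, in the units of the state.
- arm.read_state(): the state, without advancing time (a new reading comes with each control period).
- arm.capture(name): name is "side" or "top"; returns the picture (480x640x3 uint8, blue, green, red); there is no depth.
- arm.camera_params(name): a dict with "K" (3x3 intrinsics, pixels), "k1" (the pictures are not rectified: a ray, as slopes to the right and down, at radius r is drawn at 1 + k1 r^2 times it, then the intrinsics apply), "rvec" (rotation vector, rad) and "tvec" (3), from world to camera coordinates, as OpenCV has them. Camera axes: x right, y down, z forward; pixel columns grow to the right and rows downward; lengths in m; the calibration is good to about 2 mm. A picture is of the moment at which its call begins. camera_params takes no time and is no camera call.
- arm.close_job(): hands the job in; it is judged then, once.
The state is a dict: "t": time; "qpos": joint angles; "qd": joint speeds; "joint_efforts": joint torques, N m; "position": TCP position; "orientation": TCP orientation; "force": force on the tool from outside, world axes, zero at the start; "ft_torque": the same for the moment, N m; "width": finger opening in m; "gripper_force": force on a finger pad.
Only numpy, scipy, OpenCV 4.12 (cv2) and the standard library are available. Lean on these libraries where they do the work, as an engineer would, in place of code of your own. Each camera call takes 0.05 s, during which the arm holds its last target. There are 200 camera calls.

## Working session

There is one attempt and no reset: what is moved stays moved. The work goes in short steps, Python scripts to look and compute and a shell command to move; the robot and the scene stay as the last step left them, time stands still between calls to the robot, and variables do not carry over. Pictures are saved under pics/ and viewed, at most 10 in all, crops included, and the job is handed in when it is done.

```bash
mkdir -p pics
python3 - <<'E'
from rig import arm
import cv2,numpy as np
for n in("side","top"):
    cv2.imwrite(f"pics/{n}0.png",arm.capture(n)); p=arm.camera_params(n)
    R=cv2.Rodrigues(np.array(p['rvec'],float))[0]; print(n,p['K'],p['k1'],-R.T@np.array(p['tvec']).ravel())
s=arm.read_state();print(arm.tcp_to_tips,s)
E
cat > h.py <<'E'
import numpy as np,cv2
from rig import arm
def cam(n):
    p=arm.camera_params(n);R=cv2.Rodrigues(np.array(p['rvec'],float))[0];t=np.array(p['tvec'],float).ravel()
    return np.array(p['K'],float),float(p['k1']),R,t
def ray(n,uv):
    K,k,R,t=cam(n);d=cv2.undistortPoints(np.array([[uv]],float),K,np.array([k,0,0,0,0.])).ravel()
    return -R.T@t,R.T@np.array([d[0],d[1],1])
def onz(n,uv,z):
    c,d=ray(n,uv);return c+d*(z-c[2])/d[2]
def proj(n,P):
    K,k,R,t=cam(n);return cv2.projectPoints(np.array(P,float).reshape(-1,3),cv2.Rodrigues(R)[0],t,K,np.array([k,0,0,0,0.]))[0].reshape(-1,2)
def tri(a,b):
    (c1,d1),(c2,d2)=ray(*a),ray(*b);s=np.linalg.lstsq(np.c_[d1,-d2],c2-c1,rcond=None)[0]
    p,q=c1+d1*s[0],c2+d2*s[1];return (p+q)/2,np.linalg.norm(p-q)
E
```

```text
side [[491.13537411   0.         319.25237706]
 [  0.         491.13537411 248.85016275]
 [  0.           0.           1.        ]] -0.1188275800637687 [0.10003897 1.04301287 0.60692471]
top [[507.79133414   0.         312.24783778]
 [  0.         507.79133414 244.06568072]
 [  0.           0.           1.        ]] -0.002608780544692841 [ 0.42394126 -0.04419172  1.17091579]
0.011 {'t': 0.1, 'qpos': array([-1.34738757e+00,  3.13388473e-01,  1.49832624e+00, -1.47548948e-05,
        1.33098728e+00, -2.23364999e-01]), 'qd': array([ 0.00040667,  0.00037041, -0.00262159, -0.0018858 ,  0.00108079,
       -0.00038958]), 'joint_efforts': array([ 2.82521716e-03, -4.12899041e+01, -2.60142696e+01, -1.25130846e-04,
        3.01540582e-03, -1.09036193e-05]), 'position': array([ 0.22678691, -0.47326536,  0.24180827]), 'orientation': array([[ 9.01844231e-01,  4.32061240e-01, -2.59756085e-04],
       [ 4.32061256e-01, -9.01843616e-01,  1.07859447e-03],
       [ 2.31759497e-04, -1.08495474e-03, -9.99999385e-01]]), 'force': array([ 0.6214381 ,  0.9923703 , -0.15400554]), 'ft_torque': array([-0.01515984, -0.03409922,  0.00819282]), 'gripper_force': 0.0, 'width': 0.08523788045614293}
```

View pics/side0.png

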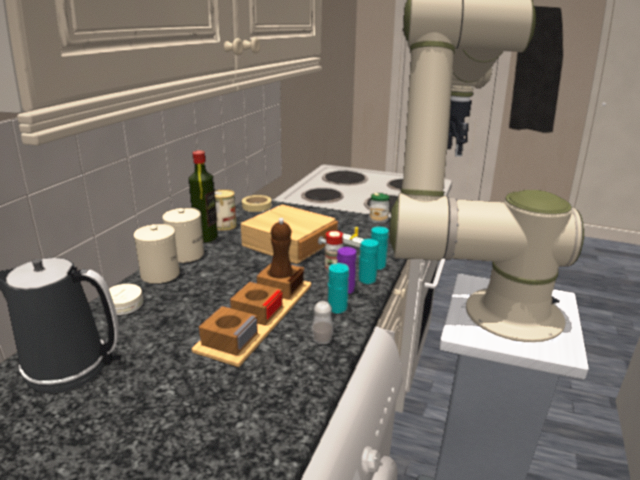

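View pics/top0.png

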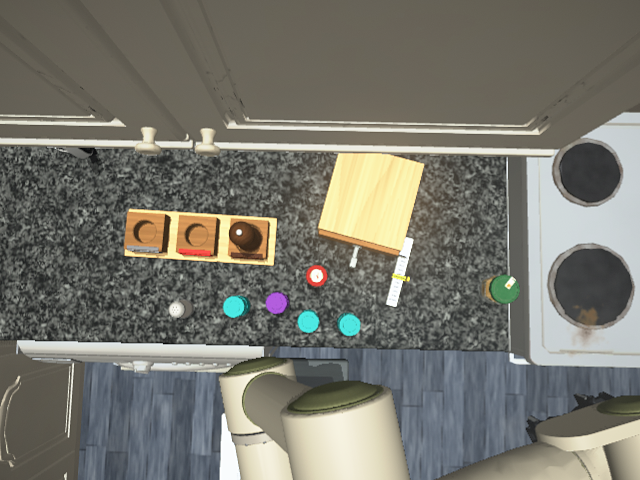

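Run:
```python
from h import *
im=cv2.imread("pics/top0.png");s=cv2.imread("pics/side0.png")
cr=cv2.resize(im[205:345,110:430],None,fx=2.5,fy=2.5,interpolation=cv2.INTER_CUBIC)
cs=cv2.resize(s[210:350,260:420],(400,350)) 
c=np.zeros((600,800,3),np.uint8);c[:350]=cr;  c[350:600,:285]=cv2.resize(cs,(285,250))
c[350:600,300:800]=cv2.resize(im[230:310,340:500],(500,250),interpolation=cv2.INTER_CUBIC)
cv2.imwrite("pics/crop1.png",c)
hsv=cv2.cvtColor(im,cv2.COLOR_BGR2HSV);hs=cv2.cvtColor(s,cv2.COLOR_BGR2HSV)
def blobs(h,lo,hi,roi,name,n,z=None):
    m=cv2.inRange(h,lo,hi);q=np.zeros_like(m);y0,y1,x0,x1=roi;q[y0:y1,x0:x1]=m[y0:y1,x0:x1]
    k,l,st,ce=cv2.connectedComponentsWithStats(q)
    for i in range(1,k):
        if st[i,4]>6: print(name,n,ce[i].round(1),st[i], onz(n,ce[i],z).round(4) if z is not None else '')
R=(200,345,100,520)
for lo,hi in(((0,150,80),(6,255,255)),((174,150,80),(180,255,255))): blobs(hsv,lo,hi,R,'red','top',.106)
blobs(hsv,(80,100,60),(100,255,255),R,'turq','top',.106)
blobs(hsv,(125,80,50),(160,255,255),R,'purp','top',.106)
blobs(hsv,(22,150,120),(35,255,255),(260,300,380,420),'yel','top',.024)
blobs(hs,(22,150,120),(35,255,255),(200,260,320,420),'yel','side')
blobs(hsv,(45,80,40),(80,255,255),R,'green','top',.084)
# rack: light board corners; rail white; 
print('holes',[onz('top',p,.057).round(4) for p in((197,236),(147,231))])
m=cv2.inRange(hsv,(0,0,170),(180,60,255));m[:235]=0;m[310:]=0;m[:,:383]=0;m[:,418:]=0
P=np.argwhere(m)[:,::-1].astype(float);r=cv2.minAreaRect(P.astype(np.float32));b=cv2.boxPoints(r);print('rail',r)
print([onz('top',x,.018).round(4) for x in b])
```

```text
red top [194.3 252. ] [179 249  32   7 176] [0.5049 0.2098 0.106 ]
red top [316.2 275.5] [306 265  21  21 208] [ 0.4609 -0.0479  0.106 ]
turq top [235.9 306. ] [222 295  28  23 488] [0.394  0.1182 0.106 ]
turq top [307.8 320.9] [297 309  23  24 409] [ 0.3664 -0.0324  0.106 ]
turq top [348.3 324. ] [337 313  24  23 433] [ 0.3618 -0.1165  0.106 ]
purp top [276.7 302.4] [265 292  24  22 415] [0.4032 0.0332 0.106 ]
yel top [401.4 277.6] [393 274  17   7  44] [ 0.4632 -0.2402  0.024 ]
yel side [355.  232.7] [351 227   7  12  40] 
green top [503.4 289.7] [489 274  31  30 589] [ 0.4399 -0.4472  0.084 ]
holes [array([0.5442, 0.217 , 0.057 ]), array([0.553 , 0.3283, 0.057 ])]
rail ((399.3502502441406, 271.2204284667969), (11.114036560058594, 70.59205627441406), 14.534454345703125)
[array([ 0.4031, -0.2048,  0.018 ]), array([ 0.559 , -0.2441,  0.018 ]), array([ 0.5531, -0.2686,  0.018 ]), array([ 0.3974, -0.2291,  0.018 ])]
```

View pics/crop1.png

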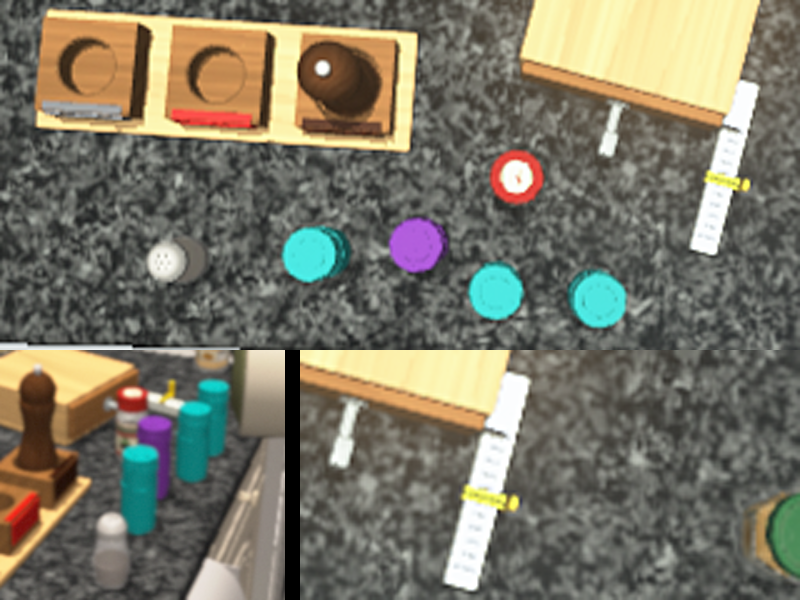

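The red-capped jar is at top (316,275). The three turquoise ones, (236,306), (308,321) and (348,324), and the purple one at (277,302) are decoys, and the red-topped bottle at the back is not a jar. Only (316,275) has a red cap with glass below, and the crop confirms it. The red block's hole is at top (197,236), the post at (353,256) and the clip at (401,278).

Run:
```python
from h import *
im=cv2.imread("pics/top0.png");hsv=cv2.cvtColor(im,cv2.COLOR_BGR2HSV)
def rect(n,m,z,L):
    c=max(cv2.findContours(m,0,1)[0],key=cv2.contourArea).reshape(-1,2)
    P=np.array([onz(n,p,z)[:2] for p in c],np.float32)
    r=cv2.minAreaRect(P*1000);print(n,z,r);return P
w=cv2.inRange(hsv,(5,70,90),(30,255,255))
m=w.copy();m[:,:110]=0;m[:,300:]=0;m[:195]=0;m[275:]=0;m=cv2.morphologyEx(m,cv2.MORPH_CLOSE,np.ones((5,5)));rect('top',m,.012,0)
cv2.imwrite('pics/m.png',m)
m=w.copy();m[:,:310]=0;m[:,430:]=0;m[:150]=0;m[260:]=0;
m=cv2.inRange(hsv,(10,40,150),(30,160,255))&m;P=rect('top',m,.072,0)
# red plate top extents, post mask
m=cv2.inRange(hsv,(0,0,130),(180,70,255));m[:244]=0;m[270:]=0;m[:,:343]=0;m[:,365:]=0
q=np.argwhere(m)[:,::-1];print('post px',q.min(0),q.max(0),q.mean(0),len(q),onz('top',q.mean(0),.068))
g=cv2.cvtColor(im,cv2.COLOR_BGR2GRAY)
A=cv2.resize(im[222:272,172:222],(400,400),interpolation=cv2.INTER_CUBIC);B=cv2.resize(im[238:288,340:390],(400,400),interpolation=cv2.INTER_CUBIC)
C=cv2.resize(im[240:260,385:415],(400,200),interpolation=cv2.INTER_CUBIC)
o=np.zeros((600,800,3),np.uint8);o[:400,:400]=A;o[:400,400:]=B;o[400:,:400]=C;cv2.imwrite('pics/crop2.png',o)
```

```text
top 0.012 ((548.22509765625, 221.37881469726562), (349.0497131347656, 111.72224426269531), 87.50718688964844)
top 0.072 ((634.885498046875, -162.89686584472656), (191.33920288085938, 213.10769653320312), 75.83975219726562)
post px [343 245] [364 269] [353.6971831  256.34507042] 142 [ 0.50561681 -0.12873409  0.068     ]
```

View pics/crop2.png

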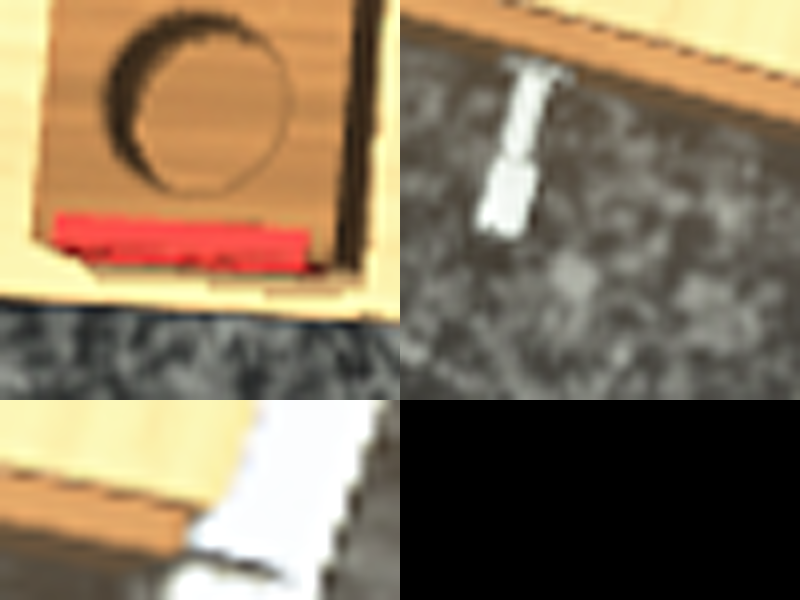

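```bash
cat >> h.py <<'E'
def delta(tgt,yang=None):
    s=arm.read_state();R=np.array(s['orientation']);d=R.T@(np.array(tgt)-s['position'])*1000
    a=None
    if yang is not None:
        c=np.arctan2(R[1,1],R[0,1]);a=-((yang-c+np.pi)%(2*np.pi)-np.pi)
    print('delta',d.round(1),'turn',a);return d
E
python3 - <<'E'
from h import *
print('hole',onz('top',(196.3,234.5),.057),'post',onz('top',(352.9,262.3),.068))
p=onz('top',(406.4,257.7),.03);q=onz('top',(398.6,277),.024);print('ptr',p,'mark',q,(p-q)[:2]@[.970,-.244])
c=tri(('top',(316,275)),('side',(334,233)));print('jar tri',c)
a=onz('top',(316,275),.106);print(a);delta([a[0],a[1],.16],np.deg2rad(-104.1))
E
```

```text
hole [0.54750856 0.21874188 0.057     ] post [ 0.49260496 -0.12717607  0.068     ]
ptr [ 0.50786473 -0.25022584  0.03      ] mark [ 0.46434068 -0.23389295  0.024     ] 0.046203554081714414
jar tri (array([ 0.46210852, -0.04735454,  0.10819774]), np.float64(0.00043115135140930986))
[ 0.46198135 -0.04742618  0.106     ]
delta [ 396.1 -282.3   82.2] turn 0.6928688188489271
```

```bash
python3 -m jog '{"increments":[[-1,50,-35,10,0.1],[-1,100,-70,20,0.2],[-1,150,-106,30,0.3],[-1,200,-141,40,0.4],[-1,250,-176,50,0.5],[-1,300,-212,60,0.6],[-1,350,-247,70,0.693],[-1,396,-282,82,0.693],[-1,396,-282,82,0.693],[-1,396,-282,82,0.693]]}' 40
python3 - <<'E'
from h import *
delta([.462,-.0474,.067],np.deg2rad(-104.1))
E
```

```text
t: 1.35
position: [0.4619, -0.0483, 0.1602]
orientation: [[0.97, -0.243, -0.001], [-0.243, -0.97, -0.0], [-0.001, 0.0, -1.0]]
force: [1.0, 0.7, 0.5]
width: 0.0852
gripper_force: 0.0
delta [-0.1 -0.9 93.2] turn 0.00026064597740393936
```

```bash
python3 -m jog '{"increments":[[-1,0,-1,30,0],[-1,0,-1,60,0],[-1,0,-1,85,0],[-1,0,-1,93,0],[-1,0,-1,93,0],[1,0,-1,93,0],[1,0,-1,93,0],[1,0,-1,93,0],[1,0,-1,93,0],[1,0,-1,93,0],[1,0,-1,93,0],[1,0,-1,93,0]]}' 40
```

```text
t: 2.85
position: [0.4627, -0.0472, 0.068]
orientation: [[0.97, -0.243, 0.001], [-0.243, -0.97, -0.001], [0.001, 0.0, -1.0]]
force: [-0.9, 0.5, 6.3]
width: 0.0436
gripper_force: 40.1
```

```bash
python3 -m jog '{"increments":[[1,0,0,-15,0],[1,0,0,-50,0],[1,0,0,-100,0],[1,0,0,-140,0],[1,-17,-50,-140,0],[1,-35,-100,-140,0],[1,-52,-150,-140,0],[1,-70,-200,-140,0],[1,-87,-252,-140,0],[1,-87,-252,-140,0]]}' 40
python3 - <<'E'
from h import *
delta([.5475,.2187,.16],np.deg2rad(-104.1))
E
```

```text
t: 4.1
position: [0.4384, 0.2213, 0.208]
orientation: [[0.971, -0.239, 0.0], [-0.239, -0.971, 0.001], [0.0, -0.001, -1.0]]
force: [0.9, -1.0, -0.9]
width: 0.0436
gripper_force: 41.2
delta [106.5 -23.5  48. ] turn 0.004778188491545876
```

```bash
python3 -m jog '{"increments":[[1,35,-8,0,0],[1,70,-16,0,0],[1,106,-24,20,0],[1,106,-24,47,0],[1,106,-24,47,0],[1,106,-24,47,0],[1,106,-24,47,0]]}' 40
python3 - <<'E'
from h import *
for n in("side","top"): cv2.imwrite(f"pics/{n}1.png",arm.capture(n))
t=cv2.imread("pics/top1.png");s=cv2.imread("pics/side1.png")
o=np.hstack([cv2.resize(t[185:285,130:280],(400,267)) ,cv2.resize(s[170:370,180:380],(400,400))[:267*1]]) if 0 else None
o=np.zeros((600,800,3),np.uint8);o[:,:450]=cv2.resize(s[190:350,200:320],(450,600),interpolation=2);o[:350,450:]=cv2.resize(t[190:290,150:250],(350,350),interpolation=2)
cv2.imwrite("pics/crop3.png",o)
print(arm.read_state()['position'])
print('hole proj side',proj('side',[.5475,.2187,.057]),'top',proj('top',[.5475,.2187,.057]))
E
```

```text
t: 4.97
position: [0.5483, 0.216, 0.1619]
orientation: [[0.97, -0.244, 0.002], [-0.244, -0.97, 0.0], [0.002, -0.001, -1.0]]
force: [-0.3, 1.0, -1.3]
width: 0.0433
gripper_force: 41.2
[0.54818748 0.21602152 0.1613306 ]
hole proj side [[257.1282139  293.38297079]] top [[196.31874936 234.50424092]]
```

View pics/crop3.png

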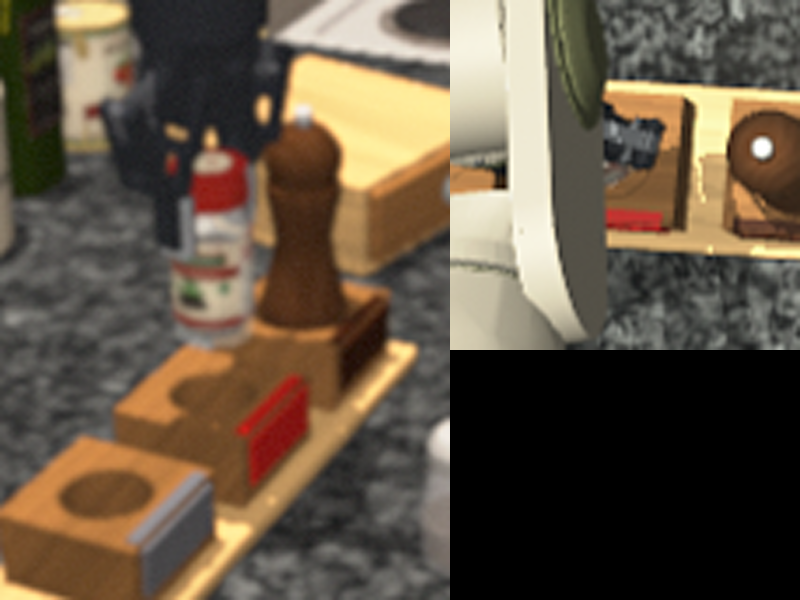

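Run:
```python
from h import *
s=arm.read_state();p=s['position'];R=np.array(s['orientation'])
def axis(th,zc=.068+.008):  # rotate jar about pad axis through grasp point; th leans top to -tool x
    g=p+R@[0,0,-.008]; ax=np.array([-np.sin(th)*R[0,0],-np.sin(th)*R[1,0],np.cos(th)])
    lat=R[:,0]
    th_=lambda q:0
    e=np.array([np.cos(th)*R[0,0],np.cos(th)*R[1,0],np.sin(th)]);f=R[:,1]
    a=np.linspace(0,6.283,60)
    out=[]
    for h in(0.004,.083,.106):
        c=g+ax*(h-zc);C=c+.0225*(np.cos(a)[:,None]*e+np.sin(a)[:,None]*f);q=proj('side',C)
        out.append((h,((q[:,0].min()-200)*3.75).round(),((q[:,0].max()-200)*3.75).round(),((q[:,1].min()-190)*3.75).round(),((q[:,1].max()-190)*3.75).round()))
    return out
for d in(-4,0,4,8): print(d,*axis(np.deg2rad(d)),sep='\n ')
```

```text
-4
 (0.004, np.float64(180.0), np.float64(258.0), np.float64(310.0), np.float64(345.0))
 (0.083, np.float64(165.0), np.float64(246.0), np.float64(185.0), np.float64(216.0))
 (0.106, np.float64(161.0), np.float64(242.0), np.float64(147.0), np.float64(177.0))
0
 (0.004, np.float64(173.0), np.float64(251.0), np.float64(307.0), np.float64(344.0))
 (0.083, np.float64(166.0), np.float64(247.0), np.float64(184.0), np.float64(218.0))
 (0.106, np.float64(164.0), np.float64(245.0), np.float64(147.0), np.float64(179.0))
4
 (0.004, np.float64(167.0), np.float64(245.0), np.float64(302.0), np.float64(343.0))
 (0.083, np.float64(166.0), np.float64(247.0), np.float64(183.0), np.float64(219.0))
 (0.106, np.float64(166.0), np.float64(248.0), np.float64(146.0), np.float64(182.0))
8
 (0.004, np.float64(160.0), np.float64(238.0), np.float64(298.0), np.float64(341.0))
 (0.083, np.float64(167.0), np.float64(248.0), np.float64(181.0), np.float64(222.0))
 (0.106, np.float64(169.0), np.float64(251.0), np.float64(145.0), np.float64(185.0))
```

Run:
```python
from h import *
s=cv2.imread("pics/side1.png");o=cv2.resize(s[225:290,240:275],(323,600),interpolation=2)
S=600/65
st=arm.read_state();p=st['position'];R=np.array(st['orientation']);g=p-R[:,2]*.008
o2=o.copy();a=np.linspace(0,6.283,80)
for h in(.0,.085,.106):
    C=g+np.c_[.0225*np.cos(a),.0225*np.sin(a),np.full(80,h-.076)];q=(proj('side',C)-[240,225])*S+S/2
    cv2.polylines(o2,[q.astype(int)],True,(0,255,0),1)
cv2.imwrite('pics/crop4.png',np.hstack([o,o2]))
```

```text
(no output)
```

View pics/crop4.png

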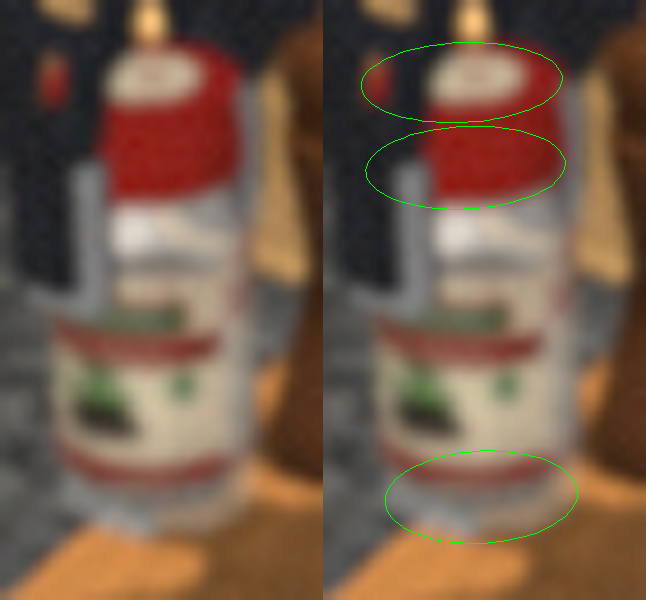

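Run:
```python
from h import *
s=cv2.imread("pics/side0.png");t=cv2.imread("pics/top0.png");a=np.linspace(0,6.283,80)
def pan(im,n,x,y,w,hh,S,c,draw=True):
    o=cv2.resize(im[y:y+hh,x:x+w],(w*S,hh*S),interpolation=2)
    if draw:
        q=(proj(n,np.c_[c[0]+.025*np.cos(a),c[1]+.025*np.sin(a),np.full(80,.057)])-[x,y])*S+S/2
        cv2.polylines(o,[q.astype(int)],True,(0,255,0),1)
    return o
c=(.5475,.2187)
A=pan(s,'side',230,278,50,28,8,c);B=pan(s,'side',230,278,50,28,8,c,0)
C=pan(t,'top',172,215,50,40,8,c);D=pan(t,'top',172,215,50,40,8,c,0)
cv2.imwrite('pics/crop5.png',np.vstack([np.hstack([B,A]),np.hstack([D,C])]));delta([c[0],c[1],.1])
```

```text
delta [-1.4 -2.4 61.3] turn None
```

View pics/crop5.png

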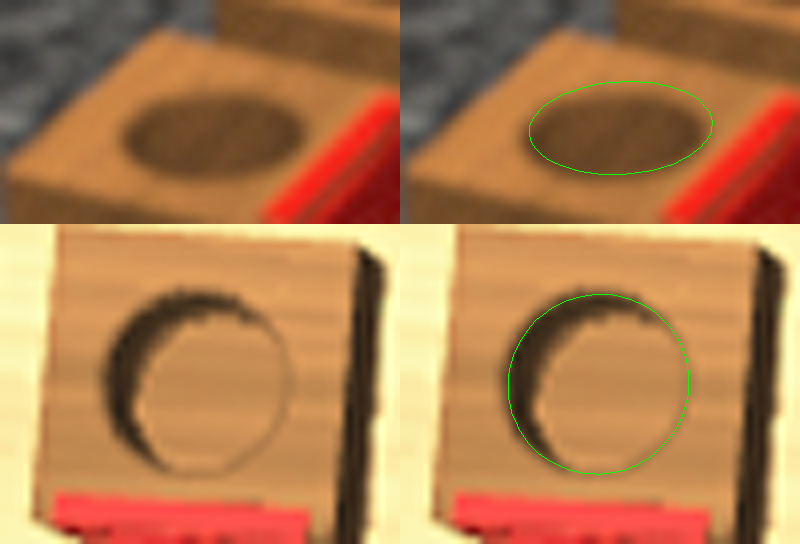

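Run:
```python
from h import *
p=proj('side',[.5475,.2187,.057])[0];print(onz('side',p+[-1,1],.057),tri(('top',(196.3,234.5)),('side',tuple(p+[-1,1]))))
# jar measurement bias of top camera at pickup: TCP vs
delta([.5482,.2195,.1])
```

```text
[0.5475681  0.22336166 0.057     ] (array([0.54859792, 0.21967863, 0.05458203]), np.float64(0.0017648958900143695))
delta [-0.9 -3.3 61.3] turn None
```

```bash
python3 -m jog '{"increments":[[1,-1,-4,20,0],[1,-1,-4,32,0],[1,-1,-4,36,0],[1,-1,-4,39,0],[1,-1,-4,42,0],[1,-1,-4,45,0],[1,-1,-4,48,0]]}' 40
```

```text
t: 5.95
position: [0.5481, 0.2201, 0.1122]
orientation: [[0.97, -0.244, 0.0], [-0.244, -0.97, 0.0], [0.0, -0.0, -1.0]]
force: [-0.5, 0.5, -1.3]
width: 0.0435
gripper_force: 41.2
```

```bash
python3 -m jog '{"increments":[[1,0,0,5,0],[1,0,0,10,0],[1,0,0,14,0],[1,0,0,16,0],[1,0,0,18,0],[1,0,0,19,0],[1,0,0,19,0]]}' 40
```

```text
t: 6.82
position: [0.5481, 0.2201, 0.0933]
orientation: [[0.97, -0.244, -0.0], [-0.244, -0.97, -0.0], [-0.0, 0.0, -1.0]]
force: [-0.3, -0.4, -1.0]
width: 0.0432
gripper_force: 41.2
```

```bash
python3 -m jog '{"increments":[[1,0,0,1,0],[1,0,0,1,0],[1,0,0,1.5,0],[1,0,0,1.5,0]]}' 40;python3 -m jog '{"increments":[[1,0,0,0.5,0],[1,0,0,0.5,0],[1,0,0,1,0],[1,0,0,1,0]]}' 40
```

```text
t: 7.32
position: [0.5482, 0.2201, 0.0921]
orientation: [[0.97, -0.244, 0.0], [-0.244, -0.97, 0.0], [0.0, -0.0, -1.0]]
force: [-0.8, -0.1, 2.3]
width: 0.0429
gripper_force: 41.5
t: 7.82
position: [0.5483, 0.2201, 0.0921]
orientation: [[0.97, -0.244, 0.001], [-0.244, -0.97, 0.0], [0.001, -0.0, -1.0]]
force: [-3.6, -1.3, 10.1]
width: 0.0432
gripper_force: 42.0
```

```bash
python3 -m jog '{"increments":[[1,0,0,-1,0],[0.2,0,0,-1,0],[-0.3,0,0,-1,0],[-1,0,0,-1,0],[-1,0,0,-1,0],[-1,0,0,-1,0],[-1,0,0,-1,0],[-1,0,0,-30,0],[-1,0,0,-70,0],[-1,0,0,-110,0],[-1,0,0,-130,0],[-1,0,0,-130,0]]}' 40
```

```text
t: 9.32
position: [0.5485, 0.2202, 0.222]
orientation: [[0.97, -0.244, 0.003], [-0.244, -0.97, 0.001], [0.003, -0.001, -1.0]]
force: [-0.5, 0.3, -0.6]
width: 0.0858
gripper_force: 0.0
```

```bash
python3 -m jog '{"increments":[[-1,0,0,-20,0],[-1,5,58,-20,0],[-1,10,116,-20,0],[-1,15,174,-20,0],[-1,20,232,-20,0],[-1,25,290,0,0],[-1,30.5,350.6,50,0],[-1,30.5,350.6,100,0],[-1,30.5,350.6,112,0],[-1,30.5,350.6,112,0]]}' 40
python3 - <<'E'
from h import *
for n in("side","top"): cv2.imwrite(f"pics/{n}2.png",arm.capture(n))
t=cv2.imread("pics/top2.png");s=cv2.imread("pics/side2.png")
print(arm.read_state()['position'],proj('side',arm.read_state()['position']));delta([.4926,-.1272,.044],np.deg2rad(-104.1))
o=np.zeros((600,800,3),np.uint8);o[:,:400]=cv2.resize(s[180:330,230:330],(400,600),interpolation=2);o[:300,400:]=cv2.resize(s[200:260,320:400],(400,300),interpolation=2);o[300:,400:]=cv2.resize(t[195:315,300:460],(400,300),interpolation=2)
cv2.imwrite("pics/crop6.png",o)
E
```

```text
t: 10.58
position: [0.4924, -0.1267, 0.1091]
orientation: [[0.97, -0.243, -0.001], [-0.243, -0.97, 0.0], [-0.001, -0.0, -1.0]]
force: [0.0, 0.2, 0.4]
width: 0.0855
gripper_force: 0.0
[ 0.49324905 -0.12696595  0.1105594 ] [[332.80363539 219.59207157]]
delta [-0.8  0.3 66.6] turn 0.00116091448628719
```

View pics/crop6.png

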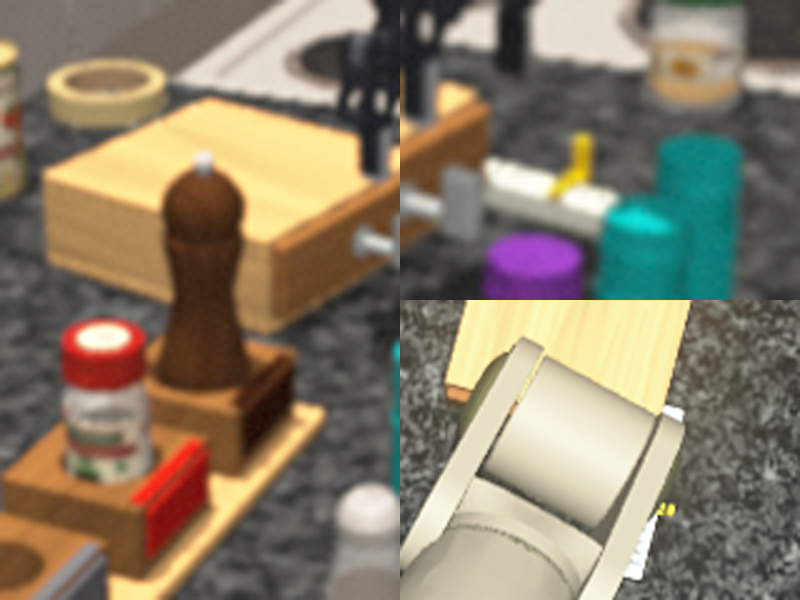

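The side view shows the jar upright in the red block (side px ~(256,275)) and the post free below the open fingers.

```bash
python3 -m jog '{"increments":[[-1,0,0,30,0],[-1,0,0,55,0],[-1,0,0,66,0],[-1,0,0,66,0],[0.3,0,0,66,0],[1,0,0,66,0],[1,0,0,66,0],[1,0,0,66,0],[1,0,0,66,0],[1,0,0,66,0],[1,0,0,66,0],[1,0,0,66,0]]}' 60
```

```text
t: 12.18
position: [0.4926, -0.126, 0.0432]
orientation: [[0.97, -0.244, 0.001], [-0.244, -0.97, 0.002], [0.0, -0.002, -1.0]]
force: [3.6, 10.0, 5.2]
width: 0.0134
gripper_force: 59.3
```

```bash
python3 -m jog '{"increments":[[1,-4,-1,0,0],[1,-10,-1,0,0],[1,-16,-1,0,0],[1,-22,-1,0,0],[1,-28,-1,0,0],[1,-34,-1,0,0],[1,-39,-1,0,0],[1,-43,-1,0,0],[1,-43,-1,0,0],[1,-43,-1,0,0]]}' 60
python3 - <<'E'
from h import *
for n in("side","top"): cv2.imwrite(f"pics/{n}3.png",arm.capture(n))
t=cv2.imread("pics/top3.png");s=cv2.imread("pics/side3.png")
print(arm.read_state()['position'])
o=np.zeros((600,800,3),np.uint8);o[:,:400]=cv2.resize(t[250:310,380:420],(400,600),interpolation=2);o[:300,400:]=cv2.resize(s[215:251,330:378],(400,300),interpolation=2);o[300:,400:]=cv2.resize(t[195:315,300:460],(400,300),interpolation=2)
cv2.imwrite("pics/crop7.png",o)
E
```

```text
t: 13.42
position: [0.4516, -0.1156, 0.0432]
orientation: [[0.97, -0.244, 0.002], [-0.244, -0.97, 0.0], [0.002, -0.001, -1.0]]
force: [7.4, 5.2, 0.4]
width: 0.0133
gripper_force: 58.8
[ 0.45163878 -0.11568257  0.04317802]
```

View pics/crop7.png

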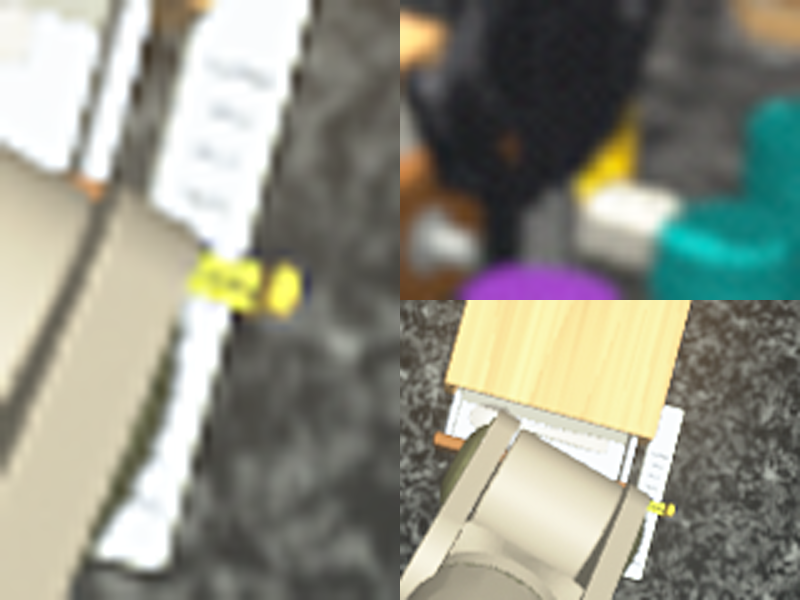

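Run:
```python
from h import *
import glob
Y=np.deg2rad(-14.1);ex=np.array([np.cos(Y),np.sin(Y)]);ey=np.array([-np.sin(Y),np.cos(Y)]);o=np.array([.4643,-.2364])
t0=cv2.imread("pics/top0.png");t3=cv2.imread("pics/top3.png")
def samp(im,z,xs,ys):
    P=np.array([[*(o+x*ex+y*ey),z] for x in xs for y in ys]);q=proj('top',P).astype(np.float32)
    return cv2.remap(im,q[:,0].reshape(len(xs),-1),q[:,1].reshape(len(xs),-1),1).astype(float)
xs=np.arange(-.012,.062,.001)
a=samp(t0,.030,xs,np.arange(-.010,.0101,.005)).min(2)  # columns right..left
for im,nm in((t0,'t0'),(t3,'t3')):
    b=samp(im,.024,np.arange(-.014,.0141,.001),np.arange(-.010,.0101,.005))
    print(nm,'clip: x mm, then per y: G/B');[print(int(round(x*1000)),*[f"{int(v[1])}/{int(v[0])}" for v in r]) for x,r in zip(np.arange(-.014,.0141,.001),b)]
print('pointer z.03');[print(int(round(x*1000)),*r.astype(int)) for x,r in zip(xs,a) if x>.036]
S=12
c0=cv2.resize(t0[265:290,385:415],(360,300),interpolation=2);c1=cv2.resize(t0[242:267,390:420],(360,300),interpolation=2);c3=cv2.resize(t3[265:290,385:415],(360,300),interpolation=2)
r=np.zeros((600,720,3),np.uint8);r[:300,:360]=c0;r[:300,360:]=c1;r[300:,:360]=c3;cv2.imwrite('pics/crop8.png',r)
```

```text
t0 clip: x mm, then per y: G/B
-14 85/78 255/255 236/239 246/248 252/253
-13 91/84 255/255 240/242 240/242 253/254
-12 95/88 255/255 244/246 242/245 253/254
-11 91/85 255/255 248/250 247/249 253/254
-10 80/77 255/255 252/253 251/253 254/255
-9 64/61 255/255 254/255 253/254 254/255
-8 63/57 255/255 251/255 252/253 254/255
-7 68/53 249/246 248/255 245/245 253/252
-6 110/60 244/233 248/229 236/234 251/240
-5 181/76 244/197 250/197 239/175 249/228
-4 242/91 247/139 251/162 244/115 250/174
-3 238/93 247/95 251/126 241/94 251/116
-2 233/94 234/93 247/100 232/92 240/94
-1 227/93 220/90 236/97 224/90 221/90
0 225/93 224/90 227/94 226/91 208/87
1 232/96 233/92 235/96 229/92 222/90
2 245/104 241/102 247/99 241/106 240/93
3 253/109 247/121 252/129 251/123 245/131
4 236/100 250/147 252/179 248/137 249/176
5 218/92 249/194 249/218 234/148 250/213
6 175/93 248/244 241/226 225/167 250/236
7 120/93 250/252 233/236 231/205 250/255
8 88/87 253/254 240/244 240/246 251/255
9 84/81 255/255 247/251 246/251 254/255
10 89/83 255/255 251/254 251/254 254/255
11 95/88 255/255 253/255 254/255 253/254
12 99/91 2
[... 1241 characters left out ...]
 244/245 226/225
13 106/97 255/255 252/253 251/252 243/244
14 109/100 255/255 250/251 242/243 255/255
pointer z.03
36 96 252 238 220 251
37 102 252 242 229 251
38 106 253 247 237 252
39 109 253 251 246 253
40 112 253 253 252 252
41 109 253 252 251 251
42 105 254 251 246 241
43 101 253 242 236 221
44 98 250 231 197 193
45 92 247 200 159 155
46 85 248 175 126 118
47 80 250 179 101 121
48 81 251 208 129 139
49 82 253 228 193 175
50 93 254 241 242 218
51 106 254 249 248 249
52 114 253 251 253 252
53 116 253 252 253 253
54 117 253 252 252 253
55 109 254 252 252 252
56 102 254 251 252 252
57 101 253 252 252 253
58 99 253 252 252 253
59 98 253 252 252 252
60 97 253 252 251 252
61 96 253 252 252 251
```

```bash
python3 -m jog '{"increments":[[1,-2.5,-0.5,0,0],[1,-5,-0.5,0,0],[1,-5,-0.5,0,0],[1,-5,-0.5,0,0],[1,-5,-0.5,0,0]]}' 60
python3 - <<'E'
from h import *
Y=np.deg2rad(-14.1);ex=np.array([np.cos(Y),np.sin(Y)]);ey=np.array([-np.sin(Y),np.cos(Y)]);o=np.array([.4643,-.2364])
im=arm.capture('top');cv2.imwrite('pics/top4.png',im);t0=cv2.imread("pics/top0.png");t3=cv2.imread("pics/top3.png")
def samp(im,z,xs,ys):
    P=np.array([[*(o+x*ex+y*ey),z] for x in xs for y in ys]);q=proj('top',P).astype(np.float32)
    return cv2.remap(im,q[:,0].reshape(len(xs),-1),q[:,1].reshape(len(xs),-1),1).astype(float)
xs=np.arange(-.010,.0121,.001);ys=np.arange(-.008,.0041,.002)
print('G diff t0-t3 | t0-t4, cols y=-8..4 ; shut-pointer profile at +46.5')
A=samp(t0,.03,xs,ys)[...,1];B=samp(t3,.03,xs,ys)[...,1];C=samp(im,.03,xs,ys)[...,1];D=255-samp(t0,.03,xs+.0467,ys)[...,1]
for i,x in enumerate(xs): print(int(round(x*1000)),(A-B)[i].astype(int),(A-C)[i].astype(int),D[i].astype(int))
print(arm.read_state()['position'])
S=10
r=np.vstack([np.hstack([cv2.resize(i[y:y+28,386:416],(390,364),interpolation=2) for i,y in q]) for q in (((t0,263),(im,263)),)])
s=arm.capture('side');cv2.imwrite('pics/side4.png',s)
r=np.vstack([r,np.hstack([cv2.resize(im[195:315,300:460],(290,218)),np.zeros((218,10,3),np.uint8),cv2.resize(s[200:330,200:430],(480,218))])]);cv2.imwrite('pics/crop8.png',r);print(r.shape)
E
```

```text
t: 14.15
position: [0.447, -0.1145, 0.0432]
orientation: [[0.97, -0.244, 0.003], [-0.244, -0.97, -0.001], [0.003, 0.0, -1.0]]
force: [5.5, 0.9, -1.5]
width: 0.0132
gripper_force: 58.7
G diff t0-t3 | t0-t4, cols y=-8..4 ; shut-pointer profile at +46.5
-10 [-2  2  0  0 -2 29 53] [-2  3  0  0 -1 16 41] [99  3  0  4 10 15 20]
-9 [-4  2  0  0 -1 26 48] [-4  2  0  0 -1 17 43] [111   2   0   3   6   9  12]
-8 [-4  1  0  1 -1 23 46] [-4  1  0  1 -1 18 46] [120   4   0   2   3   2   5]
-7 [-4  1  1  1 -1 20 39] [-5  1  2  2 -1 17 43] [127  14   0   1   1   2   2]
-6 [-1  2  2  2  3 19 34] [-2  2  2  2  1 17 41] [106  23   0   0   1   4   0]
-5 [ 3  2  2  1  4 17 36] [ 3  2  2  1  2 18 53] [94 22  0  0  1  9  4]
-4 [ 3  2  1  1  4 16 37] [ 3  2  1  0  3 28 67] [81 16  0  4  8 20 11]
-3 [ 3  2  2  2  3 13 32] [ 3  2  1  0  1 34 70] [77  6  4 14 16 30 37]
-2 [ 3  3  2  2  1  7 22] [ 2  2  1 -1 10 55 70] [88  5  9 26 39 65 71]
-1 [ 3  3  2  3  1  3 19] [ 3  3  2 14 36 79 75] [112   2   8  28  69 101 103]
0 [ 3  3  3  2  1 11 32] [ 3  2  4 26 57 75 74] [131   1   5  27  81 102 124]
1 [ 2  3  3  2 
[... 212 characters left out ...]
6  27]
4 [ 2  3  1  3 28 70 72] [ 3  2  1  1  6  7 14] [103  26   0   2   5   2   5]
5 [ 2  2  1  5 29 73 64] [2 2 1 0 2 4 5] [85 20  0  1  2  1  2]
6 [ 2  3  1  4 26 79 60] [1 2 1 1 2 2 1] [73  8  0  1  1  1  0]
7 [ 0  2  1  3 17 55 54] [0 2 1 1 2 1 1] [78  4  0  1  1  1  1]
8 [-1  3  0  1  6 18 42] [-1  2  0  1  1  2  2] [96  1  0  1  1  2  2]
9 [-1  3  0  0  0 -2 25] [-1  2  0  1  1  2  1] [122   0   0   1   2   2   2]
10 [-1  1  0  0  0 -1 13] [-2  1  0  1  1  1  0] [134   0   0   1   2   2   2]
11 [-1  0  0  0  0 -1  5] [-1  0  0  0  1  0  0] [151  14   0   1   2   2   2]
12 [0 0 0 0 1 0 1] [0 0 0 0 1 1 0] [134  26   0   1   2   2   2]
[ 0.44697838 -0.11447759  0.0432023 ]
(582, 780, 3)
```

View pics/crop8.png

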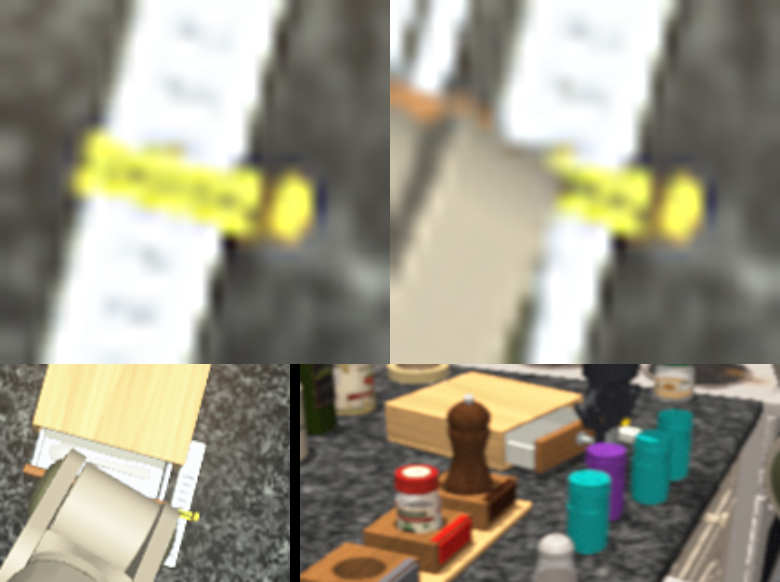

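The close-up shows the pointer lying on the clip's centre line, with measured residual under 0.5 mm. The drawer is open with the spoon in it, and the jar is upright in the red block. I'll let it settle briefly, then hand in.

```bash
python3 -m jog '{"increments":[[1,0,0,0,0],[1,0,0,0,0],[1,0,0,0,0],[1,0,0,0,0]]}' 60 && python3 -c "
from rig import arm
print(arm.close_job())"
```

```text
t: 14.75
position: [0.447, -0.1145, 0.0432]
orientation: [[0.97, -0.244, 0.003], [-0.244, -0.97, -0.001], [0.003, 0.0, -1.0]]
force: [6.6, 2.1, -0.8]
width: 0.0134
gripper_force: 58.7
the job is handed in; nothing more can be done
None
```

I handed the job in at 14.75 s: the red-capped jar stands upright in the red-plate block, and the arm is still holding the drawer open with its pointer within about 0.5 mm of the yellow clip's centre line by my camera measurement.

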